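# Open the dial padlock on the abrasives box and present it

### The arm

A 6-joint arm with a two-finger parallel gripper is mounted at the origin on the work surface. World frame = base frame: x ahead of the robot, y to its left, z up, the work surface at z = 0. Lengths are in m, angles in rad, forces in N, time in s.
With the tool pointing down it reaches from about 0.225 to 0.875 m from the base axis. Payload 3.4 kg.
Tool frame: the origin (TCP) lies on the centre line of the jaws, within the pads' length; the fingertips stand 11 mm ahead of it and the grasp point (between the pads) lies 8 mm behind it; z points along the fingers, y is the line along which they close (so a half turn about z gives the same grasp; the last joint's range is limited). The gripper opens to 85 mm and grips with 20 to 120 N. Pads are 22 mm wide; open, the fingers measure 114 mm over their backs; the gripper's body (76 mm by 85 mm) begins 54 mm behind the grasp point. The pads swing forward as they close: fully open they stand 13 mm farther back than shut.
Start: joints at [1.163, 0.276, 1.505, -0, 1.361, -0.121], TCP at [0.163, 0.552, 0.242] pointing down, gripper open.
Joint ranges: [-2.89, 2.89], [-0.75, 2.08], [0.22, 2.7], [-1.18, 4.32], [0.11, 2.71], [-2.7, 2.7]. Speed limits (rad/s): [2.57, 2.57, 3.14, 3.14, 3.14, 3.14].

### API

Orientations are given as a unit quaternion [w, x, y, z].
In Python, from rig import manip, eyes, job gives the robot as it stands.
- The arm moves only by the tool drive_tool, never from a script. Its argument "rows" is a list of rows, each a list of 3 entries, a list of its own where there are three numbers: the turn, a rotation vector about the world's x, y, z in rad, then the shift along the world's x, y, z in cm, then the finger opening in cm, from 0 to 8.54. A call has 1 to 8 rows; each row shifts and turns the commanded pose from where the row before left it; what a row does not reach is not made up. A row lasts 1/8 s, in which the tool goes at most 62.5 mm and 10.7 degrees, less where a joint would pass 70% of its speed; a pose out of reach is approached as far as the arm can. A call is refused whole if a number of a shift passes 6.25 or a number of a turn 0.188, either way. A call with a gripper value outside its range is refused whole. The fingers move at their own pace and stop on an object; "force" is the grip in N (left out, the last holds). Time passes only in rows, so rows that do not move let the fingers close. It gives the time, the measured TCP pose, the force, the opening and the grip force at its end, in the units of the state.
- manip.get_state(): the state, without advancing time (a new reading comes with each control period).
- eyes.get_image(name): name is "scene" or "top"; returns the picture (384x512x3 uint8, red, green, blue); there is no depth.
- eyes.get_calibration(name): a dict with "camera_matrix" (3x3 intrinsics, pixels), "k1" (the pictures are not rectified: a ray, as slopes to the right and down, at radius r is drawn at 1 + k1 r^2 times it, then the intrinsics apply), "view" (4x4, takes a point from world to camera coordinates). Camera axes: x right, y up, looking along -z (the intrinsics and any distortion apply to the point x, -y, -z); pixel columns grow to the right and rows downward; lengths in m; the calibration is good to about 2 mm. A picture is of the moment at which its call begins. get_calibration takes no time and is no camera call.
- job.sign_off(): hands the job in; it is judged then, once.
The state is a dict: "clock": time; "qpos": joint angles; "qd": joint speeds; "effort": joint torques, N m; "position": TCP position; "ee_rot": TCP orientation; "contact_force": force on the tool from outside, world axes, zero at the start; "moment": the same for the moment, N m; "width": finger opening in m; "gripper_force": force on a finger pad.
Only numpy, scipy, OpenCV 4.12 (cv2) and the standard library are available. Lean on these libraries where they do the work, as an engineer would, in place of code of your own. Each camera call takes 0.05 s, during which the arm holds its last target. There are 200 camera calls.

### The job

Unlock the grey abrasives box on the welding bench: its padlock lies on the lid with its shackle through the hasp staple. Set the black dial to the lock's number, four clicks clockwise of the index mark at the shackle, pull the lock body back without wrenching the staple until the shackle has come fully out, then work the open shackle off the staple. Finish holding the open lock in the gripper, level with its dial facing up, still and at least 10 cm above the lid, with nothing else carrying it; leave the other things on the box and bench where they are.

Things in the scene. Friction and masses are not known exactly. Their poses are not given: they have to be found in the camera images.
- box: Fixed grey steel box, 260 (x) x 360 (y) x 110 mm high; origin at the centre of its underside, z up, flat lid top at z = 110 mm. x points away from the robot at yaw 0. A hinged steel hasp strap (24 mm wide, 3 mm thick) lies along x over the lid's seam, slotted over the staple; it stays where it is
- staple: Hasp staple fixed to the lid: an upright loop of 4 mm round bar in the box's x-z plane, so its opening looks along the box's y. Opening 14 mm wide, up to 26 mm above the lid; outer size 22 mm wide, 30 mm high. Origin at the loop's foot on the lid's top, centred; axes parallel to the box's
- lock_center (a point): Centre (half-way up) of the body of a loose steel padlock, 0.25 to 0.4 kg: round, 52 mm diameter, 24 mm thick, lower edge bevelled 4 mm, lying on its back on the lid. z comes out of the dial face, x points to the shackle. At the start x points roughly along the box's +y and the staple's bar is about 40 mm along x. The lock can rise about 10 mm inside the staple
- dial_knob (a point): Centre of the dial's knob, on its axis, at the height to grip (36 mm above the lock's underside): a round ribbed black knob of 22 mm diameter, 28 to 42 mm above the underside, on a 31 mm flange at 25 to 28 mm. A white line on it is the pointer; x points along it. Turning it swings the lock body along by up to 0.15 rad, until the staple stops it
- dial (a joint): Dial angle relative to the lock body, rad, growing clockwise seen from above; 0 or a whole turn: white pointer at the broad index mark by the shackle. Turns both ways without end; 12 clicks a turn, at multiples of 0.524 (rests within 0.1 of them), each taking about 0.08 N m. Opens only at four clicks clockwise, 2.094 or whole turns from it, within about 0.15. Starts one click or more away
- shackle (a joint): How far the shackle is out of the lock body, m: 0 shut, 0.020 fully out. Slides along the lock's x with 4 N friction, no spring, no swivel; blocked (under 0.003) unless the dial is at its number. The bow comes against the staple after about 6 mm of slack, so pulling the body about 26 mm along its -x, from the start, draws it open
- shackle_bow (a point): Middle of the shackle's bow, on the bar's axis: 52 mm along the lock's x when shut, 72 mm when open. The shackle is a square-cornered U of 8 mm round bar, 1 mm below the lock's centre plane; its legs lie along the lock's x at y = -18 mm (short leg, through the staple) and y = +18 mm (long leg, stays in the body); bow's inner side 4 mm behind this point
- shackle_tip (a point): Tip of the shackle's short leg: x = 16, y = -18 mm in the lock's frame when shut (inside the body), x = 36 mm when open. Open, it leaves an 11 mm gap between tip and body (x = 25 to 36 mm) for the staple's 4 mm bar: from the pulled-open place move the lock about 36 mm along its +x, so the staple is at x = 30 mm, and lift straight up
- flap_disc: Bystander on the lid: flap disc, 96 mm diameter, 15 mm thick; origin at the centre of its underside
- magnet: Bystander on the lid: arrow-shaped welding magnet, 60 x 80 x 15 mm; origin at the centre of its underside
- wire_brush: Bystander on the bench: wooden wire brush, 260 mm long, 38 mm high; origin under its middle
- chip_hammer: Bystander on the bench: chipping hammer with coil grip, 260 mm long; origin under its middle
- grinder: Bystander on the bench: angle grinder, 280 mm long, 72 mm high; origin under its middle
- paste_tin: Bystander on the bench: open round tin, 84 mm diameter, 48 mm high; origin at the centre of its underside
- t_coupon: Bystander on the bench: welded T-joint of two plates, 120 mm long, 83 mm high; origin at the centre of its underside
- tip_wrench: Bystander on the bench: flat wrench, 180 mm long; origin under its middle
Not all that is in view belongs to the job. Leave any brown, red or yellow look-alike of the part that bears lock_center alone.

How it is judged:
By the outcome, as a careful person would: the job done as asked, in the order asked, and still so for the second after the job is handed in, while the arm keeps its last pose, push and grip.
It also fails if it takes over 72 s, if anything falls off the work surface, if the arm or the gripper's body presses on something with over 40 N, if the wrist force passes 120 N, or if a joint passes its speed limit or range.

## Working session

There is one attempt and no reset: what is moved stays moved. The work goes in short steps, Python scripts to look and compute and a tool call to move; the robot and the scene stay as the last step left them, time stands still between calls to the robot, and variables do not carry over. Pictures are saved under pics/ and viewed, at most 10 in all, crops included, and the job is handed in when it is done.

Besides the shell and the picture viewer there is one more tool, called after "Call:" as name([rows], argument=value, ...), one row to a line, values as JSON. drive_tool: Moves the arm, as the interface text tells. Its arguments: {"type":"object","properties":{"rows":{"type":"array"},"force":{"type":"number"}},"required":["rows"]}

```bash
mkdir -p pics; cat > h.py <<'E'
import numpy as np, cv2
from rig import manip, eyes, job
def grab(n,f=None):
    im=eyes.get_image(n)
    if f: cv2.imwrite(f,im[:,:,::-1])
    return im
def pix(n,P):
    c=eyes.get_calibration(n);K=np.array(c["camera_matrix"]);V=np.array(c["view"])
    p=V@np.append(P,1);s=np.array([p[0],-p[1]])/-p[2];s=s*(1+c["k1"]*(s@s))
    return K[:2,:2]@s+K[:2,2]
def ray(n,uv):
    c=eyes.get_calibration(n);K=np.array(c["camera_matrix"]);V=np.array(c["view"])
    d=np.linalg.solve(K[:2,:2],np.array(uv,float)-K[:2,2]);s=d.copy()
    for _ in range(30): s=d/(1+c["k1"]*(s@s))
    R=V[:3,:3];return -R.T@V[:3,3], R.T@np.array([s[0],-s[1],-1])
def onz(n,uv,z):
    o,d=ray(n,uv);return o+d*(z-o[2])/d[2]
E
python3 - <<'E'
from h import *
a=grab("scene","pics/s0.png");b=grab("top","pics/t0.png")
for n in("scene","top"):
    c=eyes.get_calibration(n);print(n,np.round(c["camera_matrix"],1).tolist(),c["k1"],np.round(ray(n,(256,192)),3).tolist())
print(manip.get_state())
E
```

```text
scene [[480.4, 0.0, 256.2], [0.0, 480.4, 195.2], [0.0, 0.0, 1.0]] -0.03101042914197113 [[1.887, 0.401, 1.037], [-0.807, -0.227, -0.546]]
top [[475.9, 0.0, 253.0], [0.0, 475.9, 193.9], [0.0, 0.0, 1.0]] -0.019345684480453755 [[0.334, -0.016, 1.582], [0.127, -0.008, -0.992]]
{'clock': 0.1, 'qpos': array([ 1.16298036e+00,  2.76516935e-01,  1.50600518e+00,  4.73341358e-06,
        1.36071610e+00, -1.20982825e-01]), 'qd': array([ 0.00085672, -0.00056684, -0.00415146, -0.00107054, -0.00112474,
       -0.00173837]), 'effort': array([ 1.55783040e-03, -4.17701876e+01, -2.46402562e+01, -1.51745926e-04,
        5.79363084e-03, -1.72647765e-05]), 'position': array([0.1624877 , 0.55108582, 0.24153519]), 'ee_rot': array([-2.17250981e-04,  1.42925879e-01,  9.89733053e-01, -7.93584720e-04]), 'contact_force': array([ 0.33871028, -0.53441144,  0.03094398]), 'moment': array([-0.01063048,  0.01830474,  0.00057806]), 'gripper_force': 0.0, 'width': 0.08543703012772681}
```

View pics/s0.png

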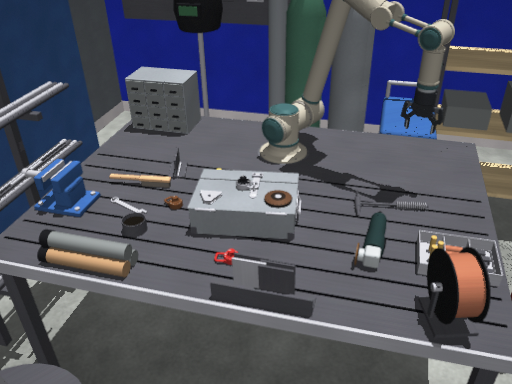

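View pics/t0.png

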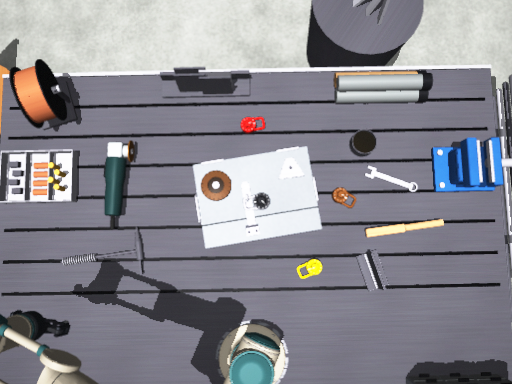

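The top view shows the box at about (257,197), with the grey lock at (261,200) and the hasp strap and staple at (250,205). Next I'll zoom in on both views.

```bash
python3 - <<'E'
from h import *
a=cv2.imread("pics/t0.png");b=cv2.imread("pics/s0.png")
A=cv2.resize(a[170:240,220:300],None,fx=8,fy=8,interpolation=cv2.INTER_CUBIC)[:560,:400]
B=cv2.resize(b[165:205,220:270],None,fx=8,fy=8,interpolation=cv2.INTER_CUBIC)
o=np.zeros((560,800,3),np.uint8);o[:,:400]=A;o[:320,400:]=B
cv2.imwrite("pics/z0.png",o)
# box lid outline in top
g=cv2.cvtColor(a,cv2.COLOR_BGR2HSV);m=((g[...,1]<40)&(g[...,2]>130)).astype(np.uint8)
m[:140]=0;m[255:]=0;m[:,:185]=0;m[:,330:]=0
m=cv2.morphologyEx(m,cv2.MORPH_OPEN,np.ones((5,5)))
c=max(cv2.findContours(m,0,2)[0],key=cv2.contourArea);r=cv2.minAreaRect(c)
bx=cv2.boxPoints(r);print(r,bx.tolist())
W=np.array([onz("top",p,.11) for p in bx]);print(W.round(4).tolist(),W.mean(0), [np.linalg.norm(W[i]-W[i-1]) for i in range(4)])
E
```

```text
((257.0, 197.0), (114.0, 144.0), 90.0) [[185.0, 140.0], [329.0, 140.0], [329.0, 254.0], [185.0, 254.0]]
[[0.6924, 0.1924, 0.11], [0.683, -0.2631, 0.11], [0.3254, -0.2487, 0.11], [0.3345, 0.1934, 0.11]] [ 0.5087958  -0.03150531  0.11      ] [np.float64(0.357880450858813), np.float64(0.45555515904328864), np.float64(0.35786811313758504), np.float64(0.44225172980426336)]
```

View pics/z0.png

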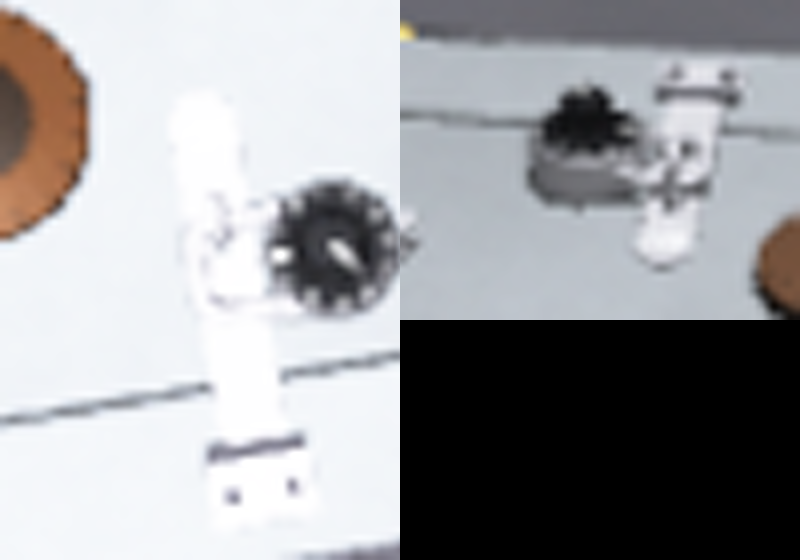

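The crop is top px = 220+x/8, 170+y/8. The dial centre is at about (261.5,200.6), with the broad index mark at about (255,201.9) on the shackle side. The pointer goes towards lower right, roughly (264.3,203.5), so the dial sits about 7–8 clicks clockwise. Now I'll measure these sub-pixel.

```bash
python3 - <<'E'
from h import *
ims=[grab("top").astype(float) for _ in range(6)];a=np.mean(ims,0);g=a.mean(2)
m=(g<140).astype(np.uint8);m[:190]=0;m[212:]=0;m[:,:252]=0;m[:,272:]=0
n,l,st,ce=cv2.connectedComponentsWithStats(m);k=1+np.argmax(st[1:,4]);print(st[k],ce[k])
hull=cv2.convexHull(np.argwhere(l==k)[:,::-1].astype(np.int32));el=cv2.minEnclosingCircle(hull);print(el)
np.set_printoptions(linewidth=200)
print(g[190:213,250:273].astype(int))
print(onz("top",el[0],.135),onz("top",ce[k],.135))
# box edges: lid mask corners approx from view
h=cv2.cvtColor(a.astype(np.uint8),cv2.COLOR_RGB2GRAY)
lines=cv2.HoughLinesP(cv2.Canny(h,40,120)[140:255,185:330],1,np.pi/360,40,minLineLength=50,maxLineGap=6)
for q in lines[:12,0]:
    q=q+np.array([185,140,185,140]);P=onz("top",q[:2],.11);Q=onz("top",q[2:],.11);print(q,P.round(3)[:2],Q.round(3)[:2],np.degrees(np.arctan2(*(Q-P)[1::-1])).round(1))
E
```

```text
[254 193  16  16 171] [261.29824561 200.35672515]
((261.2727355957031, 200.27272033691406), 8.194537162780762)
[[237 244 244 244 244 244 244 243 243 243 243 242 242 242 242 242 241 240 240 239 239 240 240]
 [243 244 244 244 244 244 244 243 243 244 243 243 242 243 243 242 241 241 240 240 240 240 240]
 [250 244 244 244 244 244 244 243 233 202 189 188 186 186 227 242 241 240 240 240 240 240 240]
 [252 244 243 243 243 243 233 202 173 141 107  81  94 131 173 188 224 241 241 240 240 239 240]
 [252 245 243 234 213 203 201 157  93 102  86  67  77 126 125 103 156 187 225 240 240 240 240]
 [245 219 219 244 228 129 179 164  68  64  58  58  61  84  85  82 109 112 202 241 241 241 241]
 [246 247 245 247 231 114 120 114  59  50  41  35  41  49  61  67 146 158 150 223 241 242 241]
 [250 250 244 224 176  87  69  60  47  52  56  50  53  45  40  58 114 121  97 205 241 241 241]
 [242 244 232 195 154  98  58  49  54  62  65  64  64  61  49  48  62  67  92 157 224 240 240]
 [252 250 234 189 125  88  54  42  58  67  67  66  65  66  54  38  55  97 156 150 201 239 239]
 [254 252 227 146  96  69  56  43  58  
[... 895 characters left out ...]
39 239 239 239]
 [253 253 251 245 236 234 229 233 237 234 231 230 229 232 237 240 239 239 239 239 239 239 240]
 [254 254 254 252 243 243 243 243 243 243 241 241 241 240 240 240 239 239 239 238 239 240 240]
 [254 254 254 253 245 243 243 242 243 242 241 241 241 241 241 241 240 239 239 239 239 240 240]]
[ 0.49287811 -0.04403939  0.135     ] [ 0.49261807 -0.04411155  0.135     ]
[257 215 317 205] [ 0.45 -0.03] [ 0.477 -0.217] -81.7
[257 217 317 207] [ 0.444 -0.03 ] [ 0.471 -0.217] -81.7
[205 248 321 228] [0.352 0.132] [ 0.406 -0.227] -81.4
[225 159 277 150] [0.629 0.067] [ 0.654 -0.098] -81.2
[193 165 204 246] [0.611 0.167] [0.358 0.135] -172.7
[190 228 246 219] [0.414 0.178] [0.438 0.004] -82.0
```

Measurements:
- **Box:** yaw is about +8.4°.
- **Lock:** centre is about (0.492,-0.044), with its x axis at about 99°.
- **Pointer:** about 235° clockwise of the index, so 8 clicks. The dial needs roughly 4 clicks counter-clockwise.

Now moving above the knob with the jaw line at about -60°.

Call:
drive_tool([
  [[0,0,-0.146],[2.05,-3.72,0.1],5],
  [[0,0,-0.146],[2.05,-3.72,0.1],5],
  [[0,0,-0.146],[2.05,-3.72,0.1],5],
  [[0,0,-0.146],[2.05,-3.72,0],5],
  [[0,0,-0.146],[2.05,-3.72,0],5],
  [[0,0,-0.146],[2.05,-3.72,0],5],
  [[0,0,-0.146],[2.05,-3.72,0],5],
  [[0,0,-0.146],[2.05,-3.72,0],5],
], force=40)

```text
clock: 1.4
position: [0.3272, 0.2527, 0.2456]
ee_rot: [0.0, 0.667, 0.745, 0.0]
contact_force: [0.2, 0.8, -0.6]
width: 0.0503
gripper_force: 0.0
```

Call:
drive_tool([
  [[0,0,-0.146],[2.05,-3.72,0],5],
  [[0,0,-0.146],[2.05,-3.72,0],5],
  [[0,0,-0.146],[2.05,-3.72,0],5],
  [[0,0,-0.146],[2.05,-3.72,0],5],
  [[0,0,-0.146],[2.05,-3.72,0],5],
  [[0,0,-0.146],[2.05,-3.72,0],5],
  [[0,0,-0.146],[2.05,-3.72,0],5],
  [[0,0,-0.146],[2.05,-3.72,0],5],
])

```text
clock: 2.4
position: [0.4912, -0.045, 0.2455]
ee_rot: [0.0, 0.967, 0.254, 0.0]
contact_force: [-0.0, -0.5, -0.0]
width: 0.0499
gripper_force: 0.0
```

Call:
drive_tool([
  [[0,0,0],[0,0,0],5],
  [[0,0,0],[0,0,0],5],
])

```text
clock: 2.65
position: [0.4902, -0.0433, 0.2451]
ee_rot: [-0.0, 0.966, 0.257, -0.0]
contact_force: [-0.7, 0.4, 0.1]
width: 0.0498
gripper_force: 0.0
```

Call:
drive_tool([
  [[0,0,0],[0.2,-0.1,-2],5],
  [[0,0,0],[0,0,-2],5],
  [[0,0,0],[0,0,-2],5],
  [[0,0,0],[0,0,-1.5],5],
  [[0,0,0],[0,0,-1],5],
  [[0,0,0],[0,0,-0.5],5],
  [[0,0,0],[0,0,-0.5],5],
  [[0,0,0],[0,0,0],5],
])

```text
clock: 3.65
position: [0.4927, -0.0447, 0.1503]
ee_rot: [0.0, 0.967, 0.256, -0.0]
contact_force: [1.0, 0.1, 0.7]
width: 0.0501
gripper_force: 0.0
```

```bash
python3 - <<'E'
from h import *
a=grab("scene");b=grab("top")
A=cv2.resize(a[150:210,220:270],None,fx=8,fy=8,interpolation=cv2.INTER_CUBIC)
B=cv2.resize(b[170:230,235:285],None,fx=8,fy=8,interpolation=cv2.INTER_CUBIC)
cv2.imwrite("pics/z1.png",np.hstack([A,B])[:,:,::-1]); print(pix("scene",[.492,-.044,.146]),manip.get_state()["position"])
E
```

```text
[241.50923232 177.5318    ] [ 0.49295826 -0.04479402  0.15062756]
```

View pics/z1.png

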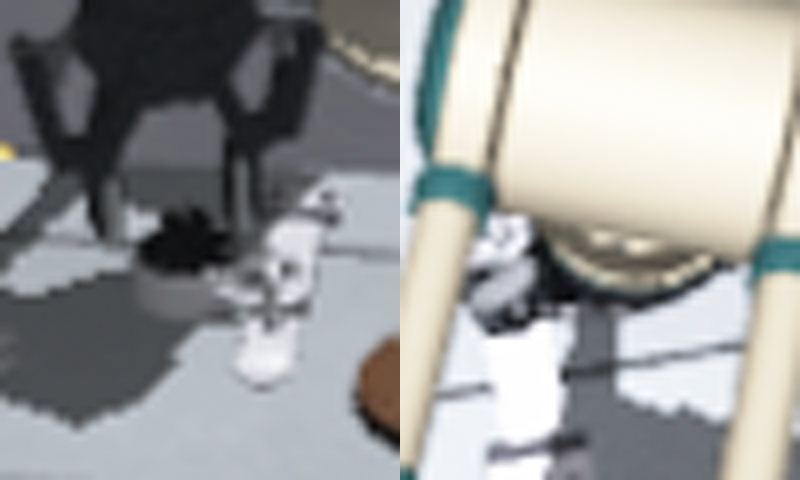

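In the scene view (left), the fingers straddle the dark knob at crop (185,240), with their tips at about half the knob's height. Closing on it.

Call:
drive_tool([
  [[0,0,0],[0,0,0],3],
  [[0,0,0],[0,0,0],2.4],
  [[0,0,0],[0,0,0],1.8],
  [[0,0,0],[0,0,0],1.8],
  [[0,0,0],[0,0,0],1.8],
  [[0,0,0],[0,0,0],1.8],
], force=35)

```text
clock: 4.5
position: [0.4922, -0.0438, 0.1507]
ee_rot: [-0.001, 0.967, 0.256, -0.0]
contact_force: [-3.4, 3.8, 6.1]
width: 0.02
gripper_force: 34.2
```

```bash
python3 - <<'E'
from h import *
s=manip.get_state();print({k:np.round(s[k],4) for k in("position","contact_force","moment","width","gripper_force")})
E
```

```text
{'position': array([ 0.4922, -0.0438,  0.1507]), 'contact_force': array([-3.43  ,  3.7965,  6.1364]), 'moment': array([ 0.7653,  0.4722, -0.0578]), 'width': np.float64(0.02), 'gripper_force': np.float64(34.1825)}
```

Call:
drive_tool([
  [[0,0,0.1],[0,0,0],1.8],
  [[0,0,0.1],[0,0,0],1.8],
  [[0,0,0.1],[0,0,0],1.8],
  [[0,0,0.1],[0,0,0],1.8],
])

```text
clock: 5.0
position: [0.4935, -0.0453, 0.1507]
ee_rot: [0.001, 0.896, 0.445, 0.001]
contact_force: [0.3, -0.2, 2.7]
width: 0.0204
gripper_force: 34.1
```

Call:
drive_tool([
  [[0,0,0.1],[0,0,0],1.8],
  [[0,0,0.1],[0,0,0],1.8],
  [[0,0,0.1],[0,0,0],1.8],
  [[0,0,0.1],[0,0,0],1.8],
])

```text
clock: 5.5
position: [0.4943, -0.0457, 0.1508]
ee_rot: [0.002, 0.789, 0.614, 0.001]
contact_force: [0.9, -0.2, 1.1]
width: 0.02
gripper_force: 34.1
```

Call:
drive_tool([
  [[0,0,0.1],[0,0,0],1.8],
  [[0,0,0.1],[0,0,0],1.8],
  [[0,0,0.1],[0,0,0],1.8],
  [[0,0,0.1],[0,0,0],1.8],
])

```text
clock: 6.0
position: [0.4951, -0.0458, 0.1508]
ee_rot: [0.003, 0.652, 0.758, 0.001]
contact_force: [2.1, -0.1, 0.2]
width: 0.0204
gripper_force: 34.2
```

```bash
python3 - <<'E'
from h import *
s=manip.get_state();print({k:np.round(s[k],4) for k in("position","contact_force","moment","width","gripper_force")})
E
```

```text
{'position': array([ 0.4951, -0.0458,  0.1508]), 'contact_force': array([ 2.1056, -0.0546,  0.1758]), 'moment': array([ 0.0443, -0.4664, -0.0637]), 'width': np.float64(0.0204), 'gripper_force': np.float64(34.1805)}
```

Call:
drive_tool([
  [[0,0,0.1],[0,0,0],1.8],
  [[0,0,0.1],[0,0,0],1.8],
  [[0,0,0.1],[0,0,0],1.8],
  [[0,0,0.1],[0,0,0],1.8],
  [[0,0,0.1],[0,0,0],1.8],
  [[0,0,0.1],[0,0,0],1.8],
  [[0,0,0.1],[0,0,0],1.8],
  [[0,0,0.1],[0,0,0],1.8],
])

```text
clock: 7.0
position: [0.4952, -0.0452, 0.1509]
ee_rot: [0.003, 0.305, 0.952, 0.0]
contact_force: [2.4, 1.0, 1.0]
width: 0.0198
gripper_force: 34.3
```

Call:
drive_tool([
  [[0,0,0.1],[0,0,0],1.8],
  [[0,0,0.1],[0,0,0],1.8],
  [[0,0,0],[0,0,0],1.8],
  [[0,0,0],[0,0,0],5],
  [[0,0,0],[0,0,0],5],
  [[0,0,0],[0,0,0],5],
  [[0,0,0],[0,0,3],5],
  [[0,0,0],[0,0,4],5],
])

```text
clock: 8.0
position: [0.4915, -0.0447, 0.22]
ee_rot: [-0.002, 0.21, 0.978, -0.0]
contact_force: [0.6, -0.9, -0.4]
width: 0.05
gripper_force: 0.0
```

Call:
drive_tool([
  [[0,0,-0.15],[0,5,2],8.5],
  [[0,0,-0.15],[-2,6,1],8.5],
  [[0,0,-0.15],[-2,6,0],8.5],
  [[0,0,-0.15],[-2,6,0],8.5],
  [[0,0,-0.15],[-1,0,0],8.5],
  [[0,0,-0.15],[0,0,0],8.5],
])

```text
clock: 8.75
position: [0.4232, 0.1807, 0.25]
ee_rot: [-0.0, 0.613, 0.79, -0.001]
contact_force: [0.5, -0.6, 0.2]
width: 0.0845
gripper_force: 0.0
```

```bash
python3 - <<'E'
from h import *
a=grab("scene");g=np.mean([grab("top").astype(float) for _ in range(6)],0);cv2.imwrite("pics/t2.png",g[:,:,::-1])
A=cv2.resize(a[160:210,220:270],None,fx=8,fy=8,interpolation=cv2.INTER_CUBIC)
B=cv2.resize(g[185:220,240:275].astype(np.uint8),(400,400),interpolation=cv2.INTER_CUBIC)
cv2.imwrite("pics/z2.png",np.hstack([A,B])[:,:,::-1])
np.set_printoptions(linewidth=200)
print(g.mean(2)[190:213,250:273].astype(int))
E
```

```text
[[236 244 243 243 244 244 244 243 242 242 242 242 241 242 242 242 241 240 239 239 239 239 240]
 [243 244 244 244 244 244 243 243 243 243 243 242 242 242 242 242 241 240 239 239 239 239 240]
 [250 244 244 243 243 243 243 243 243 233 202 192 187 186 191 187 224 240 240 239 239 239 240]
 [252 243 243 243 243 243 243 232 201 177 146 134 108  80 146 150 154 186 222 239 239 239 239]
 [252 245 242 242 235 211 189 191 152  97 105 101  85  67 132 136  85 103 152 221 240 240 239]
 [253 247 237 224 239 240 187 152 149  96  62  55  54  81  99  83  67 109 138 160 222 240 240]
 [250 247 242 235 247 244 164 101 102  77  46  44  73 137 119  46  61  87 107 109 155 225 241]
 [253 253 250 246 245 229 130  67  62  52  52  55 100 136 107  44  46  60  67 104 117 203 240]
 [251 248 235 236 235 195 142  95  52  44  56  64 133 153 100  54  38  49  64 146 156 202 239]
 [253 248 233 237 224 148 102  83  56  51  60  67 114 125  84  64  49  41  59 114 129 202 239]
 [254 252 244 242 219 124  69  61  56  55  60  70  77  76  67  65  53  42  57  67  99 204 239]
 [254 253 247 242 226 212 243 224  84  43  55  73  71  
[... 504 characters left out ...]
0 239 239]
 [254 253 233 187 232 244 234 234 215 153 167 132  65  87 159 152 103 122 180 231 239 239 239]
 [248 248 243 246 253 253 239 244 251 234 194 148 135 135 159 168 136 177 231 239 239 239 238]
 [253 252 250 250 249 242 207 203 228 234 223 195 197 197 208 223 220 230 239 239 239 238 239]
 [250 250 246 245 239 230 228 226 225 236 239 234 233 233 237 239 239 238 239 238 238 239 239]
 [253 253 253 250 242 242 243 243 242 242 241 241 240 240 240 239 239 238 238 238 239 239 239]
 [254 254 254 252 244 243 243 242 242 241 241 240 240 241 240 240 239 238 238 238 239 239 240]][ WARN:0@17.149] global loadsave.cpp:1063 imwrite_ Unsupported depth image for selected encoder is fallbacked to CV_8U.
```

View pics/z2.png

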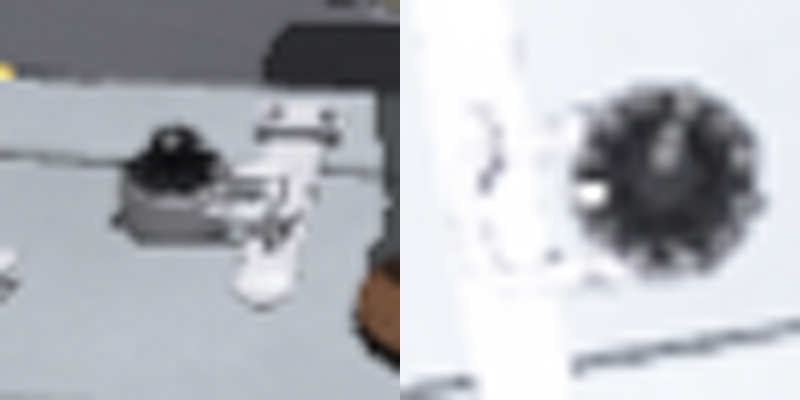

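The lock slid about 5 mm along -y, so its slack is mostly used. The pointer now points up in the image, slightly right (263,196), and the index mark is at (256.4,201.5). To settle whether that is 3 or 4 clicks, I'll compute it metrically on both images.

```bash
cat > dial.py <<'E'
from h import *
def dial(g,c0):
    g=g.astype(np.float32);s=6
    x0,y0=int(c0[0])-14,int(c0[1])-14
    def w(R,z,c):   # rectified top-down patch at height z, 0.5 mm/px, world axes (row=-x, col=-y)
        n=int(R/.0005);yy,xx=np.mgrid[-n:n+1,-n:n+1]
        P=[pix("top",[c[0]-a*.0005,c[1]-b*.0005,z]) for a,b in zip(yy.ravel(),xx.ravel())]
        m=np.array(P,np.float32).reshape(2*n+1,2*n+1,2)
        return cv2.remap(g,m[...,0],m[...,1],cv2.INTER_CUBIC),-yy*.0005,-xx*.0005
    c=onz("top",c0,.134)[:2]
    p,X,Y=w(.035,.134,c)                     # face circle: refine centre by dark mask hull
    m=(p<165).astype(np.uint8);m=cv2.morphologyEx(m,cv2.MORPH_OPEN,np.ones((9,9)))
    k=max(cv2.findContours(m,0,1)[0],key=cv2.contourArea);(u,v),r=cv2.minEnclosingCircle(k)
    e=cv2.fitEllipse(cv2.convexHull(k));u,v=e[0]
    c=c+np.array([-(v-70),-(u-70)])*.0005
    p,X,Y=w(.035,.134,c);rr=np.hypot(X,Y)
    m=(rr>.015)&(rr<.024)&(Y>.008)&(abs(X)<.012);wt=np.clip(p-190,0,None)*m
    ix=np.array([(wt*X).sum(),(wt*Y).sum()])/wt.sum()
    q,X,Y=w(.012,.152,c);rr=np.hypot(X,Y);wt=np.clip(q-85,0,None)*(rr<.0105)
    b=np.array([(wt*X).sum(),(wt*Y).sum()])/wt.sum()
    C=np.cov(np.vstack([X.ravel(),Y.ravel()]),aweights=wt.ravel());d=np.linalg.eigh(C)[1][:,1];d*=np.sign(d@b)
    A=lambda t:np.degrees(np.arctan2(t[1],t[0]))
    return dict(c=c.round(4),ax=np.array(e[1])*.5,yaw=A(ix),b=(b*1e3).round(1),pt_c=A(b),pt_pca=A(d),dial_c=(A(ix)-A(b))%360,dial_pca=(A(ix)-A(d))%360)
E
python3 - <<'E'
from dial import *
for f,c in(("t0",(261.2,200.3)),("t2",(262.9,200.4))):
    print(dial(cv2.imread(f"pics/{f}.png").mean(2),c))
E
```

```text
Traceback (most recent call last):
  File "dial.py", line 11, in dial
    p,X,Y=w(.035,.134,c)                     # face circle: refine centre by dark mask hull
          ~^^^^^^^^^^^^^
  File "dial.py", line 7, in w
    P=[pix("top",[c[0]-a*.0005,c[1]-b*.0005,z]) for a,b in zip(yy.ravel(),xx.ravel())]
       ~~~^^^^^^^^^^^^^^^^^^^^^^^^^^^^^^^^^^^^^
  File "h.py", line 8, in pix
    c=eyes.get_calibration(n);K=np.array(c["camera_matrix"]);V=np.array(c["view"])
ValueError: time passes only in moves, steps and waits
```

```bash
sed -i 's/^def grab/import functools\n@functools.lru_cache\ndef cal(n): return eyes.get_calibration(n)\ndef grab/; s/c=eyes.get_calibration(n)/c=cal(n)/' h.py
python3 - <<'E'
from dial import *
for f,c in(("t0",(261.2,200.3)),("t2",(262.9,200.4))):
    print(dial(cv2.imread(f"pics/{f}.png").mean(2),c))
E
```

```text
{'c': array([ 0.4921, -0.0443]), 'ax': array([50.55249023, 51.45877838]), 'yaw': np.float64(95.92386875457412), 'b': array([-3.5, -2.3]), 'pt_c': np.float64(-146.52615034956676), 'pt_pca': np.float64(-134.32835909610097), 'dial_c': np.float64(242.4500191041409), 'dial_pca': np.float64(230.25222785067507)}
{'c': array([ 0.4927, -0.0491]), 'ax': array([50.35521317, 50.6094017 ]), 'yaw': np.float64(98.18878640161196), 'b': array([5.6, 0.5]), 'pt_c': np.float64(4.816261909790088), 'pt_pca': np.float64(-22.68733106174067), 'dial_c': np.float64(93.37252449182188), 'dial_pca': np.float64(120.87611746335264)}
```

The estimates bracket 120°, consistent with exactly four clicks turned from eight, and a gentle pull will confirm it. Next I'll take a body grip across the box's x at (0.4925,-0.049).

Call:
drive_tool([
  [[0,0,-0.02],[1.4,-4.6,0],8.5],
  [[0,0,-0.02],[1.4,-4.6,0],8.5],
  [[0,0,-0.02],[1.4,-4.6,0],8.5],
  [[0,0,-0.03],[1.4,-4.6,0],8.5],
  [[0,0,-0.02],[1.3,-4.6,0],8.5],
  [[0,0,0],[0,0,0],8.5],
  [[0,0,0],[0,0,0],8.5],
])

```text
clock: 9.98
position: [0.4933, -0.0499, 0.2498]
ee_rot: [-0.001, 0.654, 0.756, 0.0]
contact_force: [-0.8, -0.1, 0.5]
width: 0.0852
gripper_force: 0.0
```

Call:
drive_tool([
  [[0,0,0],[0,0,-3],8.5],
  [[0,0,0],[0,0,-3],8.5],
  [[0,0,0],[0,0,-3],8.5],
  [[0,0,0],[0,0,-2],8.5],
  [[0,0,0],[0,0,-0.9],8.5],
  [[0,0,0],[0,0,-0.5],8.5],
  [[0,0,0],[0,0,0],8.5],
])

```text
clock: 10.85
position: [0.4939, -0.0497, 0.1265]
ee_rot: [0.0, 0.654, 0.756, 0.0]
contact_force: [0.5, -0.5, -1.1]
width: 0.0851
gripper_force: 0.0
```

Call:
drive_tool([
  [[0,0,0],[-0.1,0,-0.1],6.5],
  [[0,0,0],[0,0,0],5.6],
  [[0,0,0],[0,0,0],5],
  [[0,0,0],[0,0,0],4.8],
  [[0,0,0],[0,0,0],4.8],
  [[0,0,0],[0,0,0],4.8],
], force=60)

```text
clock: 11.6
position: [0.4935, -0.0501, 0.1263]
ee_rot: [0.001, 0.654, 0.756, 0.001]
contact_force: [-0.8, 0.1, 6.6]
width: 0.0498
gripper_force: 60.9
```

```bash
python3 - <<'E'
from h import *
a=grab("scene");A=cv2.resize(a[140:215,205:285],None,fx=7,fy=7,interpolation=cv2.INTER_CUBIC)
cv2.imwrite("pics/z3.png",A[:,:,::-1])
E
```

```text
(no output)
```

View pics/z3.png

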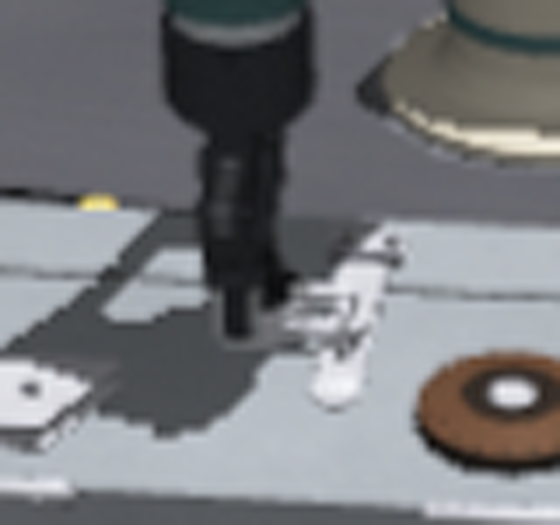

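Fingers are around the body at (238,320) in the crop, on a good centre grip. Lifting 2 mm, then pulling gently.

Call:
drive_tool([
  [[0,0,0],[0,0,0.2],4.8],
  [[0,0,0],[0.02,-0.15,0],4.8],
  [[0,0,0],[0.02,-0.15,0],4.8],
  [[0,0,0],[0.02,-0.15,0],4.8],
  [[0,0,0],[0,0,0],4.8],
])

```text
clock: 12.28
position: [0.4936, -0.0535, 0.1266]
ee_rot: [-0.001, 0.655, 0.756, 0.001]
contact_force: [3.2, 4.4, -4.3]
width: 0.0494
gripper_force: 62.8
```

Call:
drive_tool([
  [[0,0,0],[0.02,-0.1,0],4.8],
  [[0,0,0],[0.02,-0.1,0],4.8],
  [[0,0,0],[0,0,0],4.8],
])

```text
clock: 12.65
position: [0.494, -0.0554, 0.1266]
ee_rot: [-0.001, 0.655, 0.756, 0.001]
contact_force: [2.8, 4.1, -3.9]
width: 0.0493
gripper_force: 62.8
```

About 4 N steady, so the shackle seems to be sliding. Continuing.

Call:
drive_tool([
  [[0,0,0],[0.02,-0.15,0],4.8],
  [[0,0,0],[0.02,-0.15,0],4.8],
  [[0,0,0],[0.02,-0.15,0],4.8],
  [[0,0,0],[0,0,0],4.8],
])

```text
clock: 13.15
position: [0.4948, -0.0599, 0.1266]
ee_rot: [-0.001, 0.655, 0.756, 0.001]
contact_force: [4.6, 4.0, -4.3]
width: 0.0494
gripper_force: 62.8
```

Call:
drive_tool([
  [[0,0,0],[0.02,-0.15,0],4.8],
  [[0,0,0],[0.02,-0.15,0],4.8],
  [[0,0,0],[0.02,-0.15,0],4.8],
  [[0,0,0],[0,0,0],4.8],
])

```text
clock: 13.65
position: [0.4956, -0.0644, 0.1267]
ee_rot: [-0.0, 0.655, 0.756, 0.001]
contact_force: [4.6, 4.0, -3.6]
width: 0.0496
gripper_force: 62.8
```

Call:
drive_tool([
  [[0,0,0],[0.03,-0.15,0],4.8],
  [[0,0,0],[0.03,-0.15,0],4.8],
  [[0,0,0],[0.03,-0.15,0],4.8],
  [[0,0,0],[0,0,0],4.8],
])

```text
clock: 14.15
position: [0.4964, -0.0689, 0.1266]
ee_rot: [-0.0, 0.655, 0.756, 0.001]
contact_force: [3.2, 3.9, -3.1]
width: 0.0495
gripper_force: 62.8
```

Call:
drive_tool([
  [[0,0,0],[0.02,-0.1,0],4.8],
  [[0,0,0],[0.02,-0.1,0],4.8],
  [[0,0,0],[0,0,0],4.8],
])

```text
clock: 14.52
position: [0.4965, -0.07, 0.1265]
ee_rot: [-0.001, 0.655, 0.756, 0.002]
contact_force: [4.3, 6.7, -2.5]
width: 0.0494
gripper_force: 62.8
```

Call:
drive_tool([
  [[0,0,0],[0.01,-0.1,0],4.8],
  [[0,0,0],[0,0,0],4.8],
])

```text
clock: 14.78
position: [0.4965, -0.0701, 0.1264]
ee_rot: [-0.002, 0.655, 0.755, 0.002]
contact_force: [3.3, 9.0, -3.6]
width: 0.0495
gripper_force: 62.8
```

```bash
python3 - <<'E'
from h import *
a=grab("scene");b=grab("top");A=cv2.resize(a[155:205,220:270],None,fx=8,fy=8,interpolation=cv2.INTER_CUBIC)
B=cv2.resize(b[180:230,230:280],None,fx=8,fy=8,interpolation=cv2.INTER_CUBIC)
cv2.imwrite("pics/z4.png",np.hstack([A,B])[:,:,::-1])
E
```

```text
(no output)
```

View pics/z4.png

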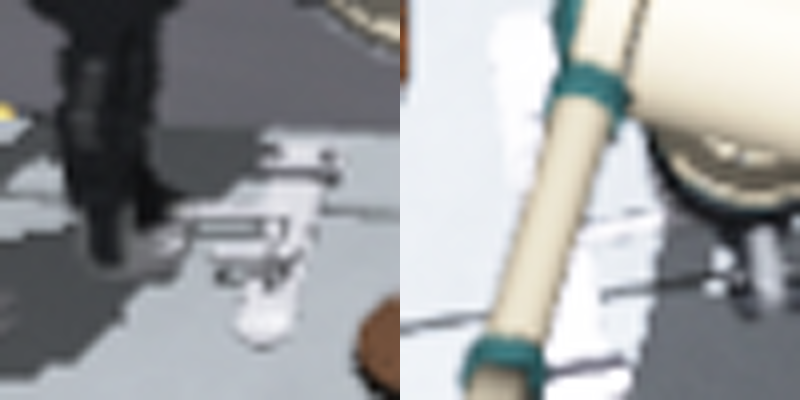

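The open U now shows clearly from (190,228) to (280,228), and the force rises against a stop after 26 mm of travel, so the shackle is fully out. Now moving 36 mm forward along the lock's x.

Call:
drive_tool([
  [[0,0,0],[-0.05,0.6,0],4.8],
  [[0,0,0],[-0.06,0.6,0],4.8],
  [[0,0,0],[-0.06,0.6,0],4.8],
  [[0,0,0],[0,0,0],4.8],
])

```text
clock: 15.38
position: [0.4938, -0.0544, 0.1268]
ee_rot: [-0.001, 0.654, 0.757, -0.0]
contact_force: [0.7, -0.3, -3.8]
width: 0.0496
gripper_force: 62.8
```

Call:
drive_tool([
  [[0,0,0],[-0.07,0.5,0],4.8],
  [[0,0,0],[-0.07,0.5,0],4.8],
  [[0,0,0],[-0.07,0.5,0],4.8],
  [[0,0,0],[0,0,0],4.8],
])

```text
clock: 15.88
position: [0.4924, -0.04, 0.1273]
ee_rot: [0.0, 0.654, 0.757, -0.0]
contact_force: [-0.9, -0.3, -3.4]
width: 0.0495
gripper_force: 62.9
```

Call:
drive_tool([
  [[0,0,0],[-0.05,0.35,0],4.8],
  [[0,0,0],[-0.03,0.2,0],4.8],
  [[0,0,0],[0,0,0],4.8],
])

```text
clock: 16.25
position: [0.4926, -0.0382, 0.1281]
ee_rot: [0.003, 0.653, 0.757, -0.002]
contact_force: [-1.5, -10.1, 1.0]
width: 0.0494
gripper_force: 63.2
```

```bash
python3 - <<'E'
from h import *
a=grab("scene");b=grab("top");A=cv2.resize(a[155:205,220:270],None,fx=8,fy=8,interpolation=cv2.INTER_CUBIC)
B=cv2.resize(b[180:230,230:280],None,fx=8,fy=8,interpolation=cv2.INTER_CUBIC)
cv2.imwrite("pics/z5.png",np.hstack([A,B])[:,:,::-1])
E
```

```text
(no output)
```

View pics/z5.png

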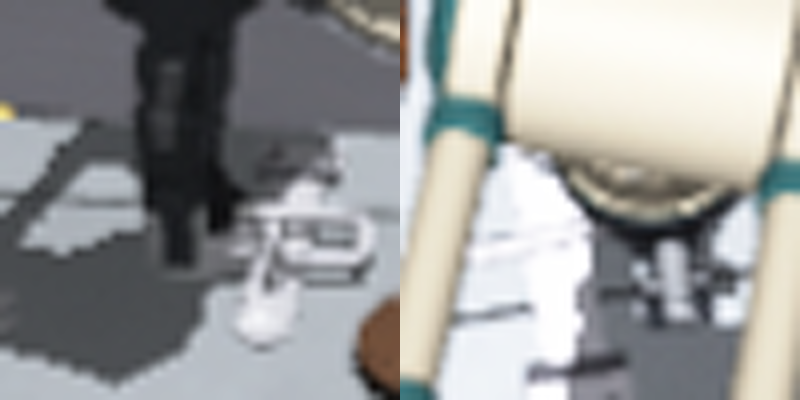

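Contact of about 10 N at 32 mm: the body's lower edge meets the 3 mm hasp strap, since the lock is lifted by less than 1 mm. Backing off, raising 6 mm, then going forward again.

Call:
drive_tool([
  [[0,0,0],[0.05,-0.4,0],4.8],
  [[0,0,0],[0,0,0.3],4.8],
  [[0,0,0],[0,0,0.3],4.8],
  [[0,0,0],[0,0,0],4.8],
  [[0,0,0],[0,0,0],4.8],
])

```text
clock: 16.98
position: [0.492, -0.0382, 0.133]
ee_rot: [-0.0, 0.654, 0.756, 0.0]
contact_force: [-0.6, -0.9, -3.7]
width: 0.0494
gripper_force: 62.8
```

Call:
drive_tool([
  [[0,0,0],[-0.03,0.2,0],4.8],
  [[0,0,0],[-0.03,0.2,0],4.8],
  [[0,0,0],[0,0,0],4.8],
])

```text
clock: 17.35
position: [0.4914, -0.0342, 0.133]
ee_rot: [-0.0, 0.654, 0.756, 0.0]
contact_force: [-0.7, 0.2, -4.1]
width: 0.0494
gripper_force: 62.8
```

Free, with only weight on the tool. Lifting straight up gently.

Call:
drive_tool([
  [[0,0,0],[0,0,0.4],4.8],
  [[0,0,0],[0,0,0.4],4.8],
  [[0,0,0],[0,0,0],4.8],
])

```text
clock: 17.73
position: [0.492, -0.0347, 0.1417]
ee_rot: [0.001, 0.654, 0.756, 0.0]
contact_force: [0.0, 0.0, -3.1]
width: 0.0496
gripper_force: 62.8
```

Call:
drive_tool([
  [[0,0,0],[0,0,0.3],4.8],
  [[0,0,0],[0,0,0.3],4.8],
  [[0,0,0],[0,0,0],4.8],
])

```text
clock: 18.1
position: [0.4918, -0.0346, 0.1474]
ee_rot: [0.0, 0.654, 0.756, 0.0]
contact_force: [-0.0, -0.3, -3.4]
width: 0.0496
gripper_force: 62.8
```

Call:
drive_tool([
  [[0,0,0],[0,0,1],4.8],
  [[0,0,0],[0,0,2],4.8],
  [[0,0,0],[0,0,2.5],4.8],
  [[0,0,0],[0,0,2.5],4.8],
  [[0,0,0],[0,0,2.5],4.8],
  [[0,0,0],[0,0,2],4.8],
  [[0,0,0],[0,0,1],4.8],
  [[0,0,0],[0,0,0],4.8],
])

```text
clock: 19.1
position: [0.4918, -0.0345, 0.2827]
ee_rot: [0.001, 0.654, 0.756, 0.0]
contact_force: [0.3, -0.5, -4.1]
width: 0.0499
gripper_force: 63.0
```

Call:
drive_tool([
  [[0,0,0],[0,0,0],4.8],
  [[0,0,0],[0,0,0],4.8],
  [[0,0,0],[0,0,0],4.8],
  [[0,0,0],[0,0,0],4.8],
])

```text
clock: 19.6
position: [0.4915, -0.0345, 0.2818]
ee_rot: [-0.0, 0.654, 0.756, -0.0]
contact_force: [0.2, 0.2, -4.2]
width: 0.0491
gripper_force: 63.0
```

```bash
python3 - <<'E'
from h import *
a=grab("scene");b=grab("top");A=cv2.resize(a[100:220,190:310],None,fx=4,fy=4,interpolation=cv2.INTER_CUBIC)
B=cv2.resize(b[140:260,190:270],None,fx=4,fy=4,interpolation=cv2.INTER_CUBIC)
cv2.imwrite("pics/z6.png",np.hstack([A,B])[:,:,::-1])
E
```

```text
(no output)
```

View pics/z6.png

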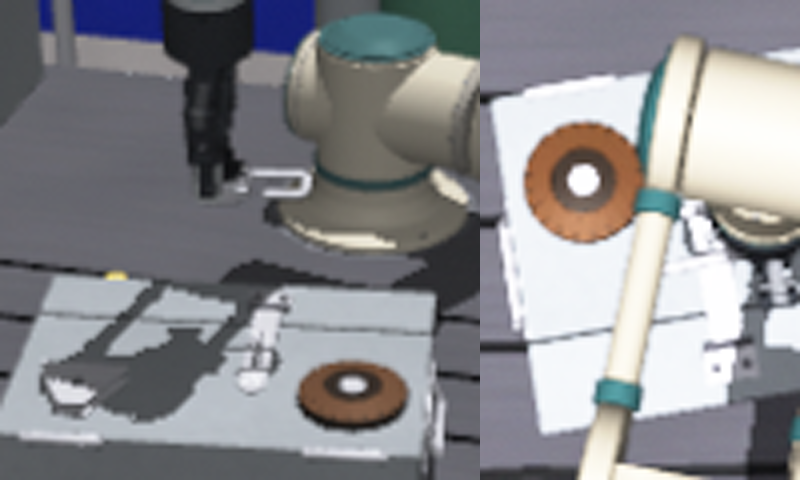

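The lock is held level, with its open shackle at crop (250–310,182), about 15 cm above the lid. The staple at (262,350) is clear, and the disc and magnet have not moved. Handing in.

```bash
python3 -c "
from rig import job
print(job.sign_off())"
```

```text
the job is handed in; nothing more can be done
None
```

The padlock is unlocked and off the staple, held open and level in the gripper about 15 cm above the lid, and the job is handed in at about 20 s; sign-off gave no verdict.

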